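# Sweep loose vials into a loading pen with a straightedge

## Robot

A 6-joint arm with a two-finger parallel gripper is mounted at the origin on a cart in front of the work surface, level with it; the furniture and walls round the work are solid. World frame = base frame: x ahead of the robot, y to its left, z up, the work surface at z = 0. Lengths are in m, angles in rad, forces in N, time in s.
With the tool pointing down it reaches from about 0.3 to 0.875 m from the base axis. Payload 6.4 kg.
Tool frame: the origin (TCP) lies at the very end of the fingers, on their centre line; the grasp point (between the pads) lies 19 mm behind it (hold_point_z is the distance from the TCP to the grasp point, in m); x points along the fingers, y is the direction in which the jaws open and shut, and the axes are right-handed (so a half turn about x gives the same grasp; the last joint's range is limited). The gripper opens to 88 mm and grips with 3 to 60 N. Pads are 18 mm wide; open, the fingers measure 123 mm over their backs; the gripper's body (75 mm by 187 mm) begins 45 mm behind the grasp point.
Start: joints at [1.128, 0.181, 1.607, -0, 1.354, -0.206], TCP at [0.135, 0.559, 0.239] pointing down, gripper open.
Joint ranges: [-2.99, 2.99], [-0.89, 2.07], [0.3, 2.58], [-1.14, 4.28], [0, 2.63], [-3.12, 3.12]. Speed limits (rad/s): [2.57, 2.57, 3.01, 3.14, 3.14, 3.14].

## Interface

Orientations are given as [roll, pitch, yaw] about the fixed x, y, z axes, in that order (R = Rz(yaw) Ry(pitch) Rx(roll)).
In Python, from plant import * gives the robot as it stands.
- The arm moves only by the tool apply_moves, never from a script. Its argument "series" is a list of rows, each a list of 2 entries, a list of its own where there are three numbers: the shift along the tool's x, y, z in m, then the turn about the tool's x in degrees. A call has 1 to 10 rows; each row is the pose to reach, as a shift and turn from the pose commanded when the call began, along the tool's axes at that moment; what a row does not reach only later rows make up. A row lasts 1/8 s, in which the tool goes at most 62.5 mm and 10.7 degrees, less where a joint would pass 70% of its speed; a pose out of reach is approached as far as the arm can. A call with a gripper value outside its range is refused whole. "hand" is the finger opening in m, from 0 to 0.0881, set as the call begins (left out, the last holds). The fingers move at their own pace and stop on an object; the grip force is fixed at half the most. Time passes only in rows, so rows that repeat a pose let the fingers close. It gives the time, the measured TCP pose, the force and the opening at its end, in the units of the state.
- get_state(): the state, without advancing time (a new reading comes with each control period).
- camera(name): name is "side" or "top" or "wrist"; returns a dict with "img" (384x512x3 uint8, red, green, blue), "fovy" (degrees; the focal length in pixels is half the picture's height over the tangent of half this angle, whatever the lens; pixels are square), "cx", "cy" (the principal point, pixels), "R" (3x3) and "t" (3): a world point X has camera coordinates R X + t; the wrist camera has in their place "tool_from_camera" (4x4, takes a point from camera to tool coordinates, whose origin is the TCP and whose axes are the tool frame's). Camera axes: x right, y down, z forward; pixel columns grow to the right and rows downward; lengths in m; the calibration is good to about 2 mm. The wrist camera is an equidistant fisheye: a pixel r from the principal point sees the ray r / f radians off the axis. A picture is of the moment at which its call begins: read the wrist's pose just before it. There is no depth.
- sign_off(): hands the job in, once; it reports no verdict.
Trained networks look in a picture, given as the dict that the camera call returned (one of the last four; its "shot" number tells which), for a name from the list of things; names that differ only in an ending like _2 or _b are one class to them, and where a whole thing is asked for, a point or a joint stands for the part that bears it (a point fixed in the world has none). Each returns a list of dicts, best first, with "score" (0 to 1); they miss things now and then, are a little off and sometimes report something else, mostly with a low value. They report only what shows in the picture. A call takes as long as a camera call. They do not tell look-alikes from the thing itself.
- look_for(picture, thing): "bbox" ([left, top, right, bottom] in pixels, round what is visible of it).
- pinpoint(picture, thing): "position" ([column, row] in pixels: a listed point, or the origin of a listed thing).
The state is a dict: "clock": time; "joint_positions": joint angles; "joint_vel": joint speeds; "effort": joint torques, N m; "position": TCP position; "tcp_rot": TCP orientation; "force": force on the tool from outside, world axes, zero at the start; "ft_torque": the same for the moment, N m; "finger_gap": finger opening in m.
Only numpy, scipy, OpenCV 4.12 (cv2) and the standard library are available. Lean on these libraries where they do the work, as an engineer would, in place of code of your own. Each camera call takes 0.05 s, during which the arm holds its last target.

## Task

Pick up the aluminium straightedge by its upright tab and, with the flat front face of its blade, push the four small amber vials together as one group into the three-sided steel pen, none of them ahead of the rest on its own, until all four stand upright and wholly inside. Then back the straightedge out and leave it standing on its foot on the worktop in front of the pen's mouth, wholly clear of the pen. Do not touch the vials with the gripper or tip any over, and leave the little carton and the white cup where they stand.

Things in the scene. Friction and masses are not known exactly. Their poses are not given: they have to be found in the camera images.
- straightedge_grip (a point): centre of the upright tab of the loose 250 g aluminium straightedge, 70 mm above its underside. x points out of the blade's flat front (pushing) face, which is 16 mm ahead; y along the blade; z up. Tab 12 mm thick (x), 50 wide (y), top 90 mm up. Blade 160 long, 32 high, 5 thick; flat foot 4 thick from the face to 40 mm behind it. Starts standing on its foot, right of the vials
- straightedge_end_left (a point): the left (+y) end of the blade's front face, at its lower edge, 80 mm from the blade's middle; axes as straightedge_grip
- straightedge_end_right (a point): the right (-y) end of the blade's front face, at its lower edge, 80 mm from the blade's middle; axes as straightedge_grip
- pen: fixed three-sided pen of steel rails 6 mm thick, 30 high, no floor; inside 190 wide, 90 deep. Origin on the worktop mid-mouth (on the line between the free ends of the side rails); x points into the pen, square to the back fence (inner face at x = +90 mm); y along the mouth (rails' inner faces at y = +-95 mm); z up. The mouth faces roughly to the robot's right
- vial_1: one of four alike squat amber glass vials with black cap, standing upright: diameter 26 mm, 38 mm tall, 20 to 45 g; origin at the centre of its underside, z up. They stand scattered before the pen's mouth, centres within 60 mm of the pen's middle line and 80 to 230 mm before the mouth
- vial_2: one of four alike squat amber glass vials with black cap, standing upright: diameter 26 mm, 38 mm tall, 20 to 45 g; origin at the centre of its underside, z up. They stand scattered before the pen's mouth, centres within 60 mm of the pen's middle line and 80 to 230 mm before the mouth
- vial_3: one of four alike squat amber glass vials with black cap, standing upright: diameter 26 mm, 38 mm tall, 20 to 45 g; origin at the centre of its underside, z up. They stand scattered before the pen's mouth, centres within 60 mm of the pen's middle line and 80 to 230 mm before the mouth
- vial_4: one of four alike squat amber glass vials with black cap, standing upright: diameter 26 mm, 38 mm tall, 20 to 45 g; origin at the centre of its underside, z up. They stand scattered before the pen's mouth, centres within 60 mm of the pen's middle line and 80 to 230 mm before the mouth
- carton: bystander: small white folding carton 32x46x62 mm beside the lane (loose, far side), at least 110 mm from the pen's middle line; origin at the centre of its underside
- cup: bystander: small white cup standing upside down, 31 mm across and 32 mm high, beside the lane (loose, near side), at least 110 mm from the pen's middle line; origin at the centre of its underside
Mind the look-alikes: they are no part of the job. What is shaped like the vial_2 but green is not meant.

How it is judged:
By the outcome, as a careful person would: the job done as asked, in the order asked, and still so for the second after the job is handed in, with the robot touching nothing.
It also fails if it takes over 48 s, if anything falls off the work surface, if the arm or the gripper's body presses on something with over 40 N, if the wrist force passes 120 N, or if a joint passes its speed limit or range.

## Working session

There is one attempt and no reset: what is moved stays moved. The work goes in short steps, Python scripts to look and compute and a tool call to move; the robot and the scene stay as the last step left them, time stands still between calls to the robot, and variables do not carry over. Pictures are saved under pics/ and viewed, and the job is handed in when it is done.

Besides the shell and the picture viewer there is one more tool, called after ">>>" by a JSON object that holds its "method" and its "body", one argument or row to a line. apply_moves: Moves the arm, as the interface text tells. Its arguments: {"type":"object","properties":{"series":{"type":"array"},"hand":{"type":"number"}},"required":["series"]}

```bash
ls; mkdir -p pics; python3 - <<'E'
from plant import *
import cv2
s=get_state(); print(s)
for n in ["side","top","wrist"]:
    c=camera(n); cv2.imwrite(f"pics/{n}0.png",c["img"][:,:,::-1])
    print(n,{k:v for k,v in c.items() if k!="img"})
    for th in ["straightedge_grip","straightedge_end_left","straightedge_end_right","pen","vial_1","carton","cup"]:
        print(th,[(round(d["score"],2),[round(float(x)) for x in d["position"]]) for d in pinpoint(c,th)])
E
```

```text
pics
{'clock': 0.0, 'joint_positions': array([ 1.12770696e+00,  1.81502422e-01,  1.60798030e+00,  3.51740157e-05,
        1.35381393e+00, -2.06316310e-01]), 'joint_vel': array([ 0.0005294 , -0.00047705,  0.00070661,  0.0002628 , -0.00067137,
       -0.00012932]), 'effort': array([-1.88873156e-05, -4.33870590e+01, -3.41849256e+01,  7.02217477e-02,
        3.86042695e-02, -1.51891518e-04]), 'position': array([0.13462738, 0.55847711, 0.23784525]), 'tcp_rot': array([-1.79726033,  1.56909198, -2.03404099]), 'force': array([-0.40263383,  0.49710147,  0.39130875]), 'ft_torque': array([ 0.05058502,  0.00211997, -0.00403544]), 'finger_gap': 0.08794059296865535}
side {'fovy': 49.81019202958404, 'cx': 254.86539476733392, 'cy': 191.08058189220043, 'R': array([[ 0.997785  ,  0.06289386, -0.02166714],
       [ 0.01739211, -0.56103318, -0.82761059],
       [-0.0642076 ,  0.82540059, -0.56088434]]), 't': array([-0.57341739,  0.01399577,  1.09114691]), 'shot': 1}
straightedge_grip [(0.94, [190, 285])]
straightedge_end_left [(0.78, [152, 311])]
straightedge_end_right [(0.77, [238, 311])]
pen []
vial_1
[... 670 characters left out ...]
1 [(0.51, [217, 227]), (0.49, [230, 153]), (0.42, [254, 186]), (0.38, [245, 209])]
carton [(0.57, [204, 154])]
cup [(0.69, [203, 262])]
wrist {'fovy': 65.70646984690485, 'cx': 258.81274457900355, 'cy': 191.46378745719505, 'tool_from_camera': array([[ 1.10140715e-03, -2.83044426e-01,  9.59106167e-01,
        -1.45273562e-01],
       [ 9.99999390e-01,  2.29007516e-04, -1.08078460e-03,
        -3.04907645e-04],
       [ 8.62675368e-05,  9.59106772e-01,  2.83044506e-01,
        -7.40010987e-02],
       [ 0.00000000e+00,  0.00000000e+00,  0.00000000e+00,
         1.00000000e+00]]), 'shot': 3}
straightedge_grip []
straightedge_end_left []
straightedge_end_right []
pen []
vial_1 []
carton []
cup []
```

```bash
python3 - <<'E'
import cv2
for n in ["side","top"]:
    i=cv2.imread(f"pics/{n}0.png"); cv2.imwrite(f"pics/{n}0b.png",cv2.resize(i,(800,600),interpolation=cv2.INTER_CUBIC))
i=cv2.imread("pics/side0.png"); cv2.imwrite("pics/side0c.png",cv2.resize(i[130:330,120:390],None,fx=2.95,fy=2.95,interpolation=cv2.INTER_CUBIC))
i=cv2.imread("pics/top0.png"); cv2.imwrite("pics/top0c.png",cv2.resize(i[100:300,130:400],None,fx=2.95,fy=2.95,interpolation=cv2.INTER_CUBIC))
E
```

```text
(no output)
```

View pics/side0c.png

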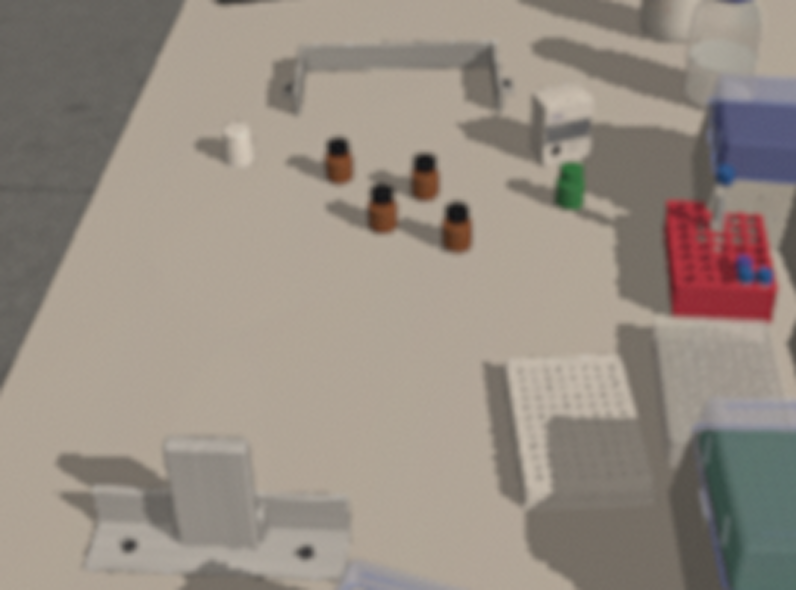

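View pics/top0c.png

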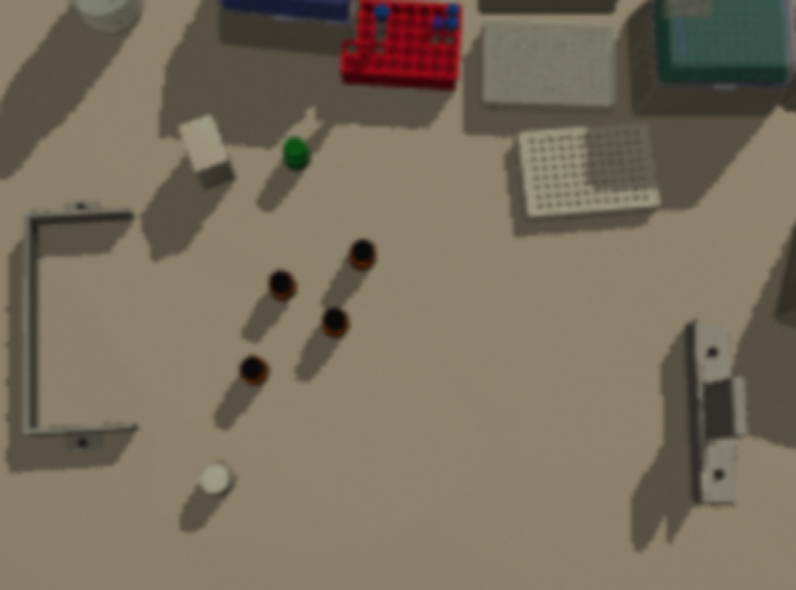

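View pics/side0b.png

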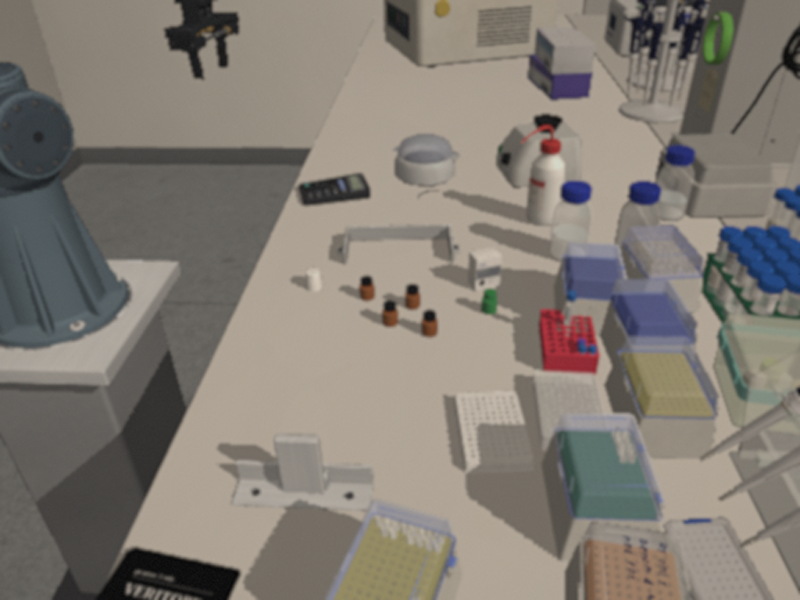

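View pics/top0b.png

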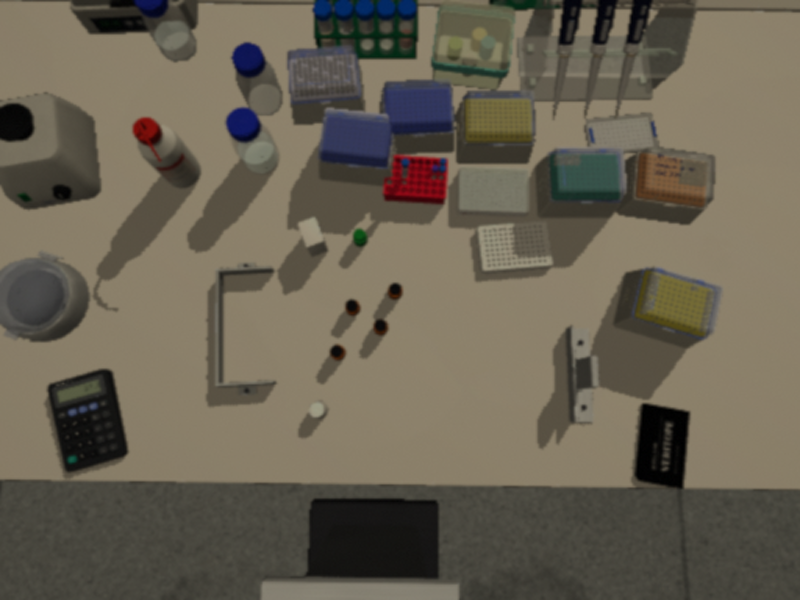

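The pictures show four amber vials at about (217,227), (230,153 is the green one), (254,186), (245,209) and (225,197) in the top view. The pen mouth faces right, in the -y direction. The straightedge is at about (370,240) with its tab upright. The carton is at (200,150) and the cup at (203,262). The green vial next to the carton is the look-alike and is not part of the job.

```bash
cat > h.py <<'E'
from plant import *
import numpy as np, cv2
def K(c):
    f=c["img"].shape[0]/2/np.tan(np.radians(c["fovy"])/2); return np.array([[f,0,c["cx"]],[0,f,c["cy"]],[0,0,1]])
def onz(c,p,z):
    d=c["R"].T@np.linalg.solve(K(c),[p[0],p[1],1.]); o=-c["R"].T@c["t"]; return o+d*(z-o[2])/d[2]
def proj(c,X):
    X=np.atleast_2d(X); q=(c["R"]@X.T).T+c["t"]; q=q@K(c).T; return q[:,:2]/q[:,2:]
def tri(cs,ps):
    return cv2.triangulatePoints(K(cs[0])@np.c_[cs[0]["R"],cs[0]["t"]],K(cs[1])@np.c_[cs[1]["R"],cs[1]["t"]],np.float64(ps[0]).reshape(2,1),np.float64(ps[1]).reshape(2,1))
E
python3 - <<'E'
from h import *
np.set_printoptions(precision=4,suppress=True)
T=camera("top");S=camera("side")
def t2(a,b):
    q=tri([T,S],[a,b]).ravel();return q[:3]/q[3]
print("grip",t2([378,237],[190,285]))
print("endL",t2([364,271],[152,311]),"top L z0",onz(T,[364,271],0),onz(S,[152,311],0))
print("endR",onz(T,[359,210],0),onz(S,[238,311],0))
ct=lambda u,v:(130+u/2.95-.5+.17,100+v/2.95-.5+.17)
cs=lambda u,v:(120+u/2.95-.5+.17,130+v/2.95-.5+.17)
for n,p in dict(backfar=(29,216),farEnd=(133,211),nearEnd=(137,425),backnear=(30,431)).items(): print(n,onz(T,ct(*p),.03))
for n,p in dict(backfar=(494,42),farEnd=(502,74),nearEnd=(297,80),backnear=(302,46)).items(): print(n,onz(S,cs(*p),.03))
for p in [(282,284),(362,253),(335,320),(254,369)]: print("vialtop",onz(T,ct(*p),.038))
for p in [(339,180),(425,196),(382,229),(457,247)]: print("vialbottomfront S",onz(S,cs(*p),.0))
for p in [(338,142),(425,158),(382,190),(457,208)]: print("vialtop S",onz(S,cs(*p),.038))
for p in [(205,135),(232,180),(180,123),(212,115)]: print("carton top T",onz(T,ct(*p),.062))
print("cup T",onz(T,ct(215,478),.032),"green",onz(T,ct(295,153),.038))
for p in [(693,322),(700,500),(735,500),(733,378),(745,435)]: print("edge T z.032",onz(T,ct(*p),.032),onz(T,ct(*p),.09),onz(T,ct(*p),.0))
E
```

```text
grip [ 0.4865 -0.3612  0.0745]
endL [ 0.4016 -0.3494 -0.0124] top L z0 [ 0.4027 -0.3454  0.    ] [ 0.4058 -0.3596  0.    ]
endR [ 0.5648 -0.3393  0.    ] [ 0.5657 -0.3524  0.    ]
backfar [0.6537 0.2548 0.03  ]
farEnd [0.6596 0.1606 0.03  ]
nearEnd [0.4667 0.1469 0.03  ]
backnear [0.4603 0.2402 0.03  ]
backfar [0.6564 0.2534 0.03  ]
farEnd [0.6641 0.187  0.03  ]
nearEnd [0.4655 0.1703 0.03  ]
backnear [0.4613 0.2405 0.03  ]
vialtop [0.5923 0.0226 0.038 ]
vialtop [ 0.6214 -0.0484  0.038 ]
vialtop [ 0.5605 -0.0252  0.038 ]
vialtop [0.5162 0.0451 0.038 ]
vialbottomfront S [0.5183 0.0429 0.    ]
vialbottomfront S [0.5964 0.0202 0.    ]
vialbottomfront S [ 0.5623 -0.0297  0.    ]
vialbottomfront S [ 0.6262 -0.0526  0.    ]
vialtop S [0.5189 0.0465 0.038 ]
vialtop S [0.5967 0.0229 0.038 ]
vialtop S [ 0.5632 -0.0267  0.038 ]
vialtop S [ 0.6259 -0.0504  0.038 ]
carton top T [0.7222 0.0929 0.062 ]
carton top T [0.6809 0.0674 0.062 ]
carton top T [0.7331 0.1157 0.062 ]
carton top T [0.7409 0.0874 0.062 ]
cup T [0.4219 0.0766 0.032 ] green [0.714  0.0139 0.038 ]
edge T z.032 [ 0.5635 -0.3445  0.032 ] [ 0.555  -0.3261  0.09  ] [ 0.5682 -0.3547  0.    ]
edge T z.032 [ 0.4081 -0.3433  0.032 ] [ 0.4093 -0.325   0.09  ] [ 0.4075 -0.3534  0.    ]
edge T z.032 [ 0.4085 -0.3736  0.032 ] [ 0.4096 -0.3534  0.09  ] [ 0.4079 -0.3848  0.    ]
edge T z.032 [ 0.514  -0.3776  0.032 ] [ 0.5085 -0.3571  0.09  ] [ 0.517  -0.3888  0.    ]
edge T z.032 [ 0.4642 -0.3854  0.032 ] [ 0.4619 -0.3645  0.09  ] [ 0.4655 -0.397   0.    ]
```

```bash
cat > ov.py <<'E'
from h import *
def box(x0,x1,y0,y1,z0,z1):
    P=np.array([[x,y,z] for x in(x0,x1) for y in(y0,y1) for z in(z0,z1)]); return P
ED=[(a,b) for a in range(8) for b in range(a+1,8) if bin(a^b).count("1")==1]
def place(P,x,y,yaw): 
    c,s=np.cos(yaw),np.sin(yaw); return P@np.array([[c,-s,0],[s,c,0],[0,0,1]]).T+[x,y,0]
PEN=[box(0,.096,.095,.101,0,.03),box(0,.096,-.101,-.095,0,.03),box(.09,.096,-.101,.101,0,.03)]
# straightedge, origin at grip projected on table
SE=[box(.011,.016,-.08,.08,0,.032),box(-.024,.016,-.08,.08,0,.004),box(-.006,.006,-.025,.025,0,.09)]
def draw(c,boxes,pose,roi,k,name):
    x0,y0,x1,y1=roi; im=c["img"][y0:y1,x0:x1,::-1]; im=cv2.resize(im,None,fx=k,fy=k,interpolation=cv2.INTER_CUBIC)
    o=im.copy()
    for b in boxes:
        p=(proj(c,place(b,*pose))-[x0,y0]+.5)*k-.5
        for a,d in ED: cv2.line(o,tuple(int(v) for v in p[a].round()),tuple(int(v) for v in p[d].round()),(0,0,255),1,cv2.LINE_AA)
    cv2.imwrite(name,o)
E
python3 - <<'E'
from ov import *
T=camera("top");S=camera("side")
np.savez("cams.npz",**{k+"_"+n:v for n,c in (("T",T),("S",S)) for k,v in c.items()})
pen=(.5637,.1540,np.pi/2+.072); se=(.4862,-.3625,np.pi/2+.01)
draw(T,PEN,pen,(130,165,190,255),6,"pics/o1.png");draw(S,PEN,pen,(205,135,300,175),8,"pics/o2.png")
draw(T,SE,se,(345,200,390,280),7,"pics/o3.png");draw(S,SE,se,(140,265,250,335),7,"pics/o4.png")
a=[cv2.imread(f"pics/o{i}.png") for i in(1,2,3,4)]
def cat(x,y):
    w=max(x.shape[1],y.shape[1]); return np.vstack([np.pad(m,((0,0),(0,w-m.shape[1]),(0,0))) for m in(x,y)])
def hc(x,y):
    w=max(x.shape[0],y.shape[0]); return np.hstack([np.pad(m,((0,w-m.shape[0]),(0,0),(0,0))) for m in(x,y)])
cv2.imwrite("pics/o13.png",hc(a[0],a[2]));cv2.imwrite("pics/o24.png",cat(a[1],cv2.resize(a[3],None,fx=.55,fy=.55)) if 0 else a[1])
E
```

```text
(no output)
```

View pics/o13.png

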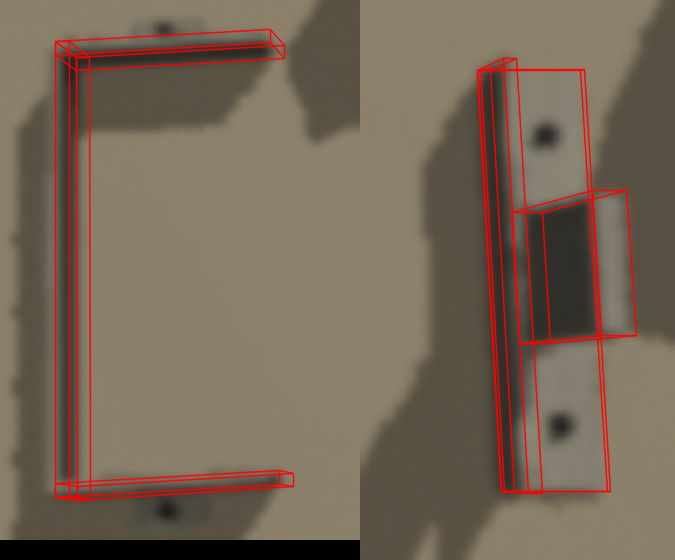

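View pics/o2.png

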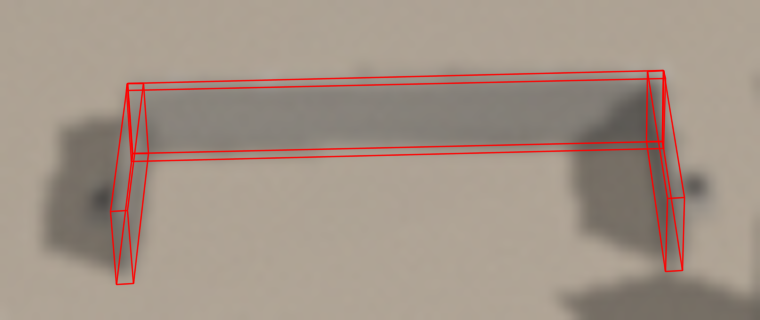

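View pics/o4.png

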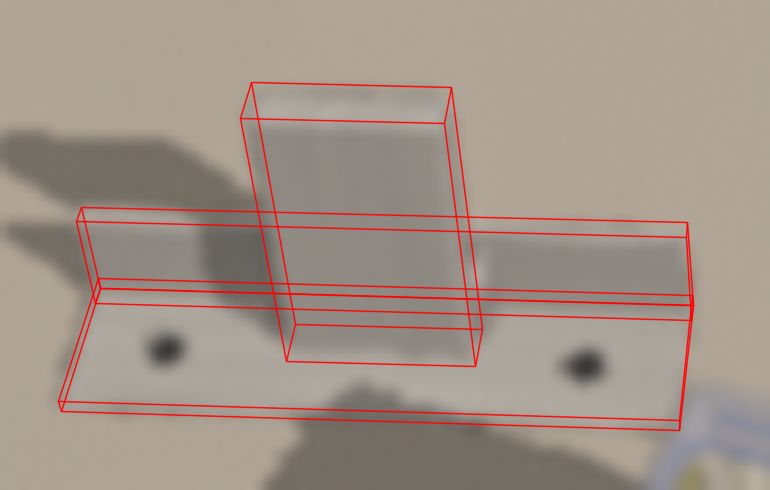

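```bash
cat >> ov.py <<'E'
from scipy.spatial.transform import Rotation as Ro
def tool(s=None):
    s=s or get_state(); return s["position"],Ro.from_euler("xyz",s["tcp_rot"]).as_matrix(),s
PENP=(.5637,.1540,np.pi/2+.070)
def topen(p):
    c,sn=np.cos(PENP[2]),np.sin(PENP[2]); d=np.asarray(p)[:2]-PENP[:2]; return np.array([c*d[0]+sn*d[1],-sn*d[0]+c*d[1]])
def frompen(q):
    c,sn=np.cos(PENP[2]),np.sin(PENP[2]); return np.array([PENP[0]+c*q[0]-sn*q[1],PENP[1]+sn*q[0]+c*q[1]])
def plan(xyz,yaw):
    p,R,s=tool(); a=np.arctan2(R[1,1],R[0,1]); 
    d=(yaw-a+np.pi/2)%np.pi-np.pi/2
    print("clock",round(s["clock"],2),"pos",p.round(4),"jaw yaw",round(np.degrees(a),2),"xaxis",R[:,0].round(4),"F",s["force"].round(1),"gap",round(s["finger_gap"],4))
    print("shift tool mm",((R.T@(np.asarray(xyz)-p))*1000).round(1),"turn deg",round(-np.degrees(d),2),"j",s["joint_positions"].round(2),"pen",topen(p).round(4))
E
python3 - <<'E'
from ov import *
plan([.4862,-.3620,.16],np.pi/2+.01)
print(tool()[1].round(3)); print(frompen([-.3,0]))
E
```

```text
clock 1.4 pos [0.1349 0.559  0.2387] jaw yaw 76.44 xaxis [-0. -0. -1.] F [0.  0.3 0. ] gap 0.0882
shift tool mm [  78.8 -812.9  557.5] turn deg -14.14 j [ 1.13  0.18  1.61 -0.    1.35 -0.21] pen [0.434  0.3995]
[[-0.     0.235  0.972]
 [-0.     0.972 -0.235]
 [-1.    -0.     0.   ]]
[ 0.58468285 -0.1452653 ]
```

>>> {"method": "apply_moves", "body": {
  "hand": 0.088,
  "series": [
    [[0, -0.02, 0.03], 0],
    [[0, -0.05, 0.07], 0],
    [[0, -0.085, 0.115], 0],
    [[0, -0.12, 0.16], 0],
    [[0, -0.155, 0.21], 0],
    [[0, -0.19, 0.255], 0],
    [[0, -0.225, 0.305], 0],
    [[0, -0.26, 0.35], 0],
    [[0, -0.3, 0.4], 0],
    [[0, -0.34, 0.44], 0]
  ]
}}

```text
clock: 2.65
position: [0.4841, 0.1234, 0.239]
tcp_rot: [0.381, 1.57, 0.144]
force: [0.3, 1.2, -0.8]
finger_gap: 0.0879
```

```bash
python3 - <<'E'
from ov import *
plan([.4862,-.3620,.16],np.pi/2+.01)
E
```

```text
clock 2.65 pos [0.4841 0.1234 0.239 ] jaw yaw 76.42 xaxis [ 1.e-03  1.e-04 -1.e+00] F [ 0.3  1.2 -0.8] gap 0.0879
shift tool mm [  79.  -471.3  115.9] turn deg -14.16 j [ 0.01  0.01  1.79  0.    1.34 -1.32] pen [-0.025   0.0815]
```

>>> {"method": "apply_moves", "body": {
  "series": [
    [[0, -0.04, 0.01], -3],
    [[0, -0.09, 0.022], -6],
    [[0.01, -0.145, 0.036], -9],
    [[0.02, -0.2, 0.05], -12],
    [[0.03, -0.255, 0.063], -14.2],
    [[0.05, -0.31, 0.077], -14.2],
    [[0.06, -0.365, 0.09], -14.2],
    [[0.07, -0.415, 0.103], -14.2],
    [[0.079, -0.455, 0.113], -14.2],
    [[0.079, -0.473, 0.116], -14.2]
  ]
}}

```text
clock: 3.9
position: [0.4839, -0.3635, 0.1588]
tcp_rot: [2.341, 1.569, 2.35]
force: [0.9, 0.2, 0.1]
finger_gap: 0.0881
```

```bash
python3 - <<'E'
from ov import *
plan([.4862,-.3620,.051],np.pi/2+.01)
p,R,s=tool()
c=camera("wrist"); im=c["img"][:,:,::-1].copy()
f=K(c)[0,0]; Tc=c["tool_from_camera"]
for pose in [(.4862,-.3625,np.pi/2+.01)]:
  for b in SE:
    W=place(b,*pose)
    for a,d in ED:
        L=W[a]+(W[d]-W[a])*np.linspace(0,1,20)[:,None]
        q=(L-p)@R; q=(q-Tc[:3,3])@Tc[:3,:3]
        th=np.arctan2(np.hypot(q[:,0],q[:,1]),q[:,2]); ph=np.arctan2(q[:,1],q[:,0])
        uv=np.c_[c["cx"]+f*th*np.cos(ph),c["cy"]+f*th*np.sin(ph)]
        cv2.polylines(im,[uv.round().astype(np.int32)],False,(0,0,255),1)
cv2.imwrite("pics/w1.png",np.hstack([im,c["img"][:,:,::-1]])[:, :]); 
cv2.imwrite("pics/w1.png",cv2.resize(im,(800,600),interpolation=cv2.INTER_CUBIC))
E
```

```text
clock 3.9 pos [ 0.4839 -0.3635  0.1588] jaw yaw 90.52 xaxis [-0.001   0.0011 -1.    ] F [0.9 0.2 0.1] gap 0.0881
shift tool mm [107.8   1.3   2.4] turn deg -0.06 j [-0.84  0.33  1.6  -0.    1.22 -2.42] pen [-0.5106  0.1158]
```

View pics/w1.png

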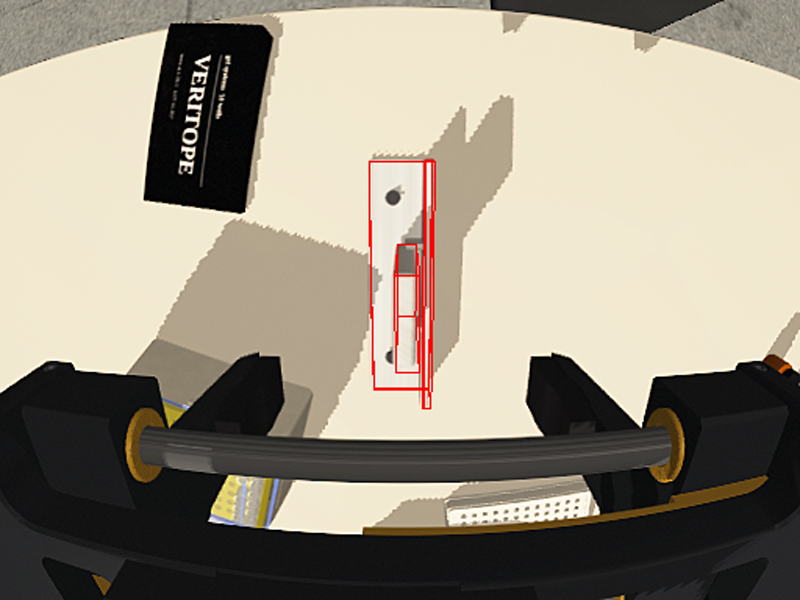

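The wrist picture shows the straightedge between the open fingers. The tab is at about (408,310) and matches my model to about a pixel, so I'll descend and grip.

>>> {"method": "apply_moves", "body": {
  "series": [
    [[0.02, 0.001, 0.002], 0],
    [[0.05, 0.001, 0.002], 0],
    [[0.08, 0.001, 0.002], 0],
    [[0.1, 0.001, 0.002], 0],
    [[0.107, 0.001, 0.002], 0],
    [[0.107, 0.001, 0.002], 0]
  ]
}}

```text
clock: 4.7
position: [0.4869, -0.3603, 0.0527]
tcp_rot: [2.065, 1.571, 2.077]
force: [-0.5, -0.5, -0.4]
finger_gap: 0.0883
```

>>> {"method": "apply_moves", "body": {
  "hand": 0.0,
  "series": [
    [[0, 0, 0], 0],
    [[0, 0, 0], 0],
    [[0, 0, 0], 0],
    [[0, 0, 0], 0],
    [[0, 0, 0], 0],
    [[0, 0, 0], 0],
    [[0, 0, 0], 0],
    [[0, 0, 0], 0]
  ]
}}

```text
clock: 5.7
position: [0.4867, -0.3609, 0.0527]
tcp_rot: [-1.288, 1.57, -1.277]
force: [0.9, -0.6, -3.1]
finger_gap: 0.0113
```

```bash
python3 - <<'E'
from ov import *
t=frompen([-.3,0]); plan([*t,.081],np.pi/2+.07)
E
```

```text
clock 5.7 pos [ 0.4867 -0.3609  0.0527] jaw yaw 90.63 xaxis [ 1.e-04 -3.e-04 -1.e+00] F [ 0.9 -0.6 -3.1] gap 0.0113
shift tool mm [-28.3 214.5 100.4] turn deg -3.38 j [-0.83  0.47  1.65 -0.    1.03 -2.42] pen [-0.5083  0.1129]
```

```bash
python3 - <<'E'
from ov import *
d=np.load("cams.npz",allow_pickle=True)
T={k[:-2]:d[k] for k in d if k.endswith("_T")}
for k in("fovy","cx","cy"):T[k]=float(T[k])
ct=lambda u,v:(130+u/2.95-.33,100+v/2.95-.33)
for p in [(528,215),(658,205),(520,135)]:
  for z in(0,.02): q=onz(T,ct(*p),z);print(z,q.round(3),topen(q).round(3))
for x in(-.3,-.265): t=frompen([x,0]); plan([*t,.081],np.pi/2+.07); print(frompen([x+.016,-.08]))
E
```

```text
0 [ 0.668 -0.204  0.   ] [-0.364 -0.079]
0.02 [ 0.663 -0.201  0.02 ] [-0.361 -0.074]
0 [ 0.679 -0.327  0.   ] [-0.488 -0.082]
0.02 [ 0.674 -0.321  0.02 ] [-0.482 -0.077]
0 [ 0.746 -0.198  0.   ] [-0.364 -0.158]
0.02 [ 0.74  -0.195  0.02 ] [-0.36  -0.151]
clock 5.7 pos [ 0.4867 -0.3609  0.0527] jaw yaw 90.63 xaxis [ 1.e-04 -3.e-04 -1.e+00] F [ 0.9 -0.6 -3.1] gap 0.0113
shift tool mm [-28.3 214.5 100.4] turn deg -3.38 j [-0.83  0.47  1.65 -0.    1.03 -2.42] pen [-0.5083  0.1129]
[ 0.66336785 -0.12370906]
clock 5.7 pos [ 0.4867 -0.3609  0.0527] jaw yaw 90.63 xaxis [ 1.e-04 -3.e-04 -1.e+00] F [ 0.9 -0.6 -3.1] gap 0.0113
shift tool mm [-28.3 249.5  98.3] turn deg -3.38 j [-0.83  0.47  1.65 -0.    1.03 -2.42] pen [-0.5083  0.1129]
[ 0.66091985 -0.08879477]
```

>>> {"method": "apply_moves", "body": {
  "series": [
    [[-0.01, 0, 0], 0],
    [[-0.025, 0.005, 0.002], 0],
    [[-0.035, 0.025, 0.011], -0.5],
    [[-0.035, 0.055, 0.025], -1],
    [[-0.035, 0.09, 0.04], -1.7],
    [[-0.035, 0.13, 0.058], -2.4],
    [[-0.035, 0.17, 0.076], -3],
    [[-0.035, 0.2, 0.089], -3.4],
    [[-0.033, 0.22, 0.098], -3.4],
    [[-0.03, 0.2245, 0.1], -3.4]
  ]
}}

```text
clock: 6.95
position: [0.5847, -0.1335, 0.083]
tcp_rot: [-0.526, 1.57, -0.454]
force: [-0.5, -0.6, -3.1]
finger_gap: 0.0118
```

```bash
python3 - <<'E'
from ov import *
t=frompen([-.29,0]); plan([*t,.0545],np.pi/2+.07); p,R,s=tool()
T=camera("top");S=camera("side")
q=topen(p)
pose=(p[0],p[1],np.arctan2(R[1,1],R[0,1])%np.pi)
up=[b+[0,0,p[2]-.0527] for b in SE]
draw(T,up,pose,(190,120,350,270),5,"pics/o5.png");draw(S,up,pose,(170,170,330,260),5,"pics/o6.png")
cv2.imwrite("pics/a1.png",cv2.resize(T["img"][:,:,::-1],(800,600),interpolation=cv2.INTER_CUBIC))
E
```

```text
clock 6.95 pos [ 0.5847 -0.1335  0.083 ] jaw yaw 94.16 xaxis [ 5.e-04 -2.e-04 -1.e+00] F [-0.5 -0.6 -3.1] gap 0.0118
shift tool mm [28.5 -1.7 -0.8] turn deg 0.15 j [-0.42  0.41  1.65 -0.    1.07 -2.07] pen [-0.2883 -0.0008]
```

View pics/o5.png

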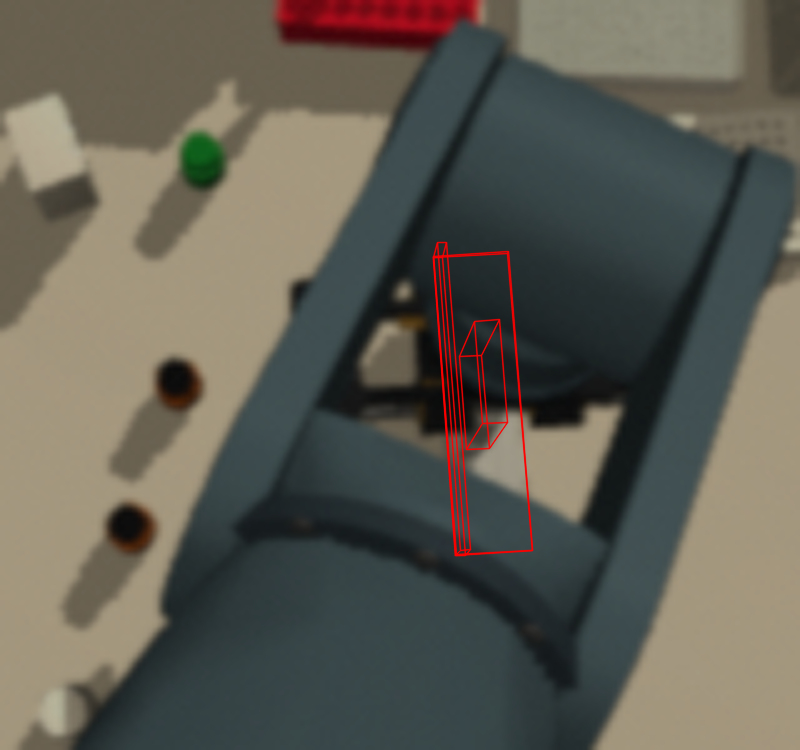

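View pics/o6.png

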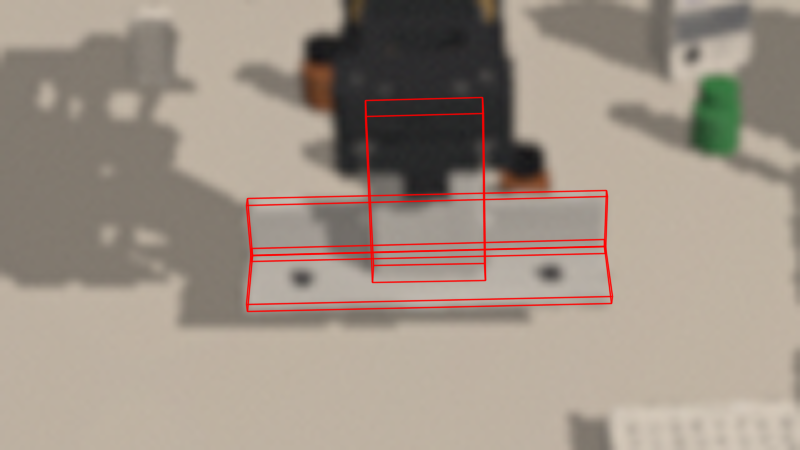

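The overlay agrees with the held straightedge: the foot runs from about (248,308) to (612,300) in the side crop. I'll lower it to about 2 mm above the table and begin a slow push.

>>> {"method": "apply_moves", "body": {
  "series": [
    [[0.01, 0, 0], 0],
    [[0.02, 0, 0], 0],
    [[0.026, 0, 0], 0],
    [[0.0285, 0, 0], 0],
    [[0.0285, 0, 0], 0]
  ]
}}

```text
clock: 7.68
position: [0.5841, -0.1353, 0.054]
tcp_rot: [2.694, 1.57, 2.764]
force: [-0.0, -0.9, -3.1]
finger_gap: 0.0119
```

```bash
python3 - <<'E'
from ov import *
t=frompen([.027,0]); plan([*t,.0545],np.pi/2+.07); p,R,s=tool()
S=camera("side")
pose=(p[0],p[1],np.arctan2(R[1,1],R[0,1])%np.pi)
up=[b+[0,0,p[2]-.0527] for b in SE]
draw(S,up,pose,(170,170,330,260),5,"pics/o7.png")
E
```

```text
clock 7.67 pos [ 0.5841 -0.1353  0.054 ] jaw yaw 94.02 xaxis [-3.e-04  1.e-04 -1.e+00] F [-0.  -0.9 -3.1] gap 0.0119
shift tool mm [ -0.5 317.   -0. ] turn deg 0.01 j [-0.43  0.46  1.66 -0.    1.02 -2.07] pen [-2.9e-01 -1.0e-04]
```

View pics/o7.png

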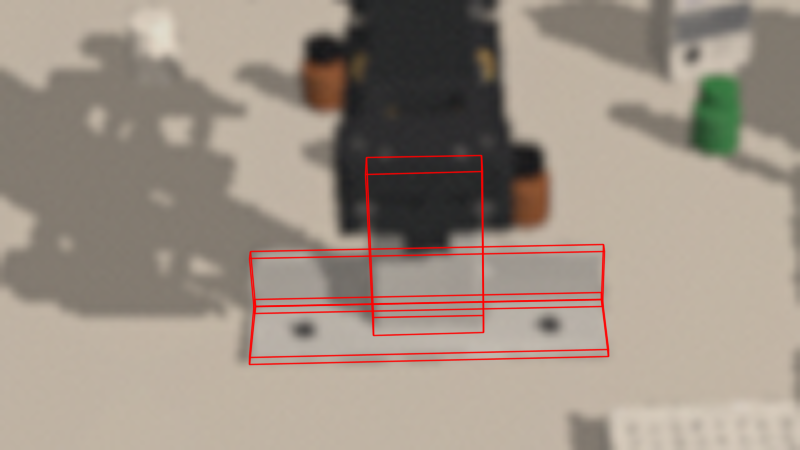

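>>> {"method": "apply_moves", "body": {
  "series": [
    [[0, 0.003, 0], 0],
    [[0, 0.008, 0], 0],
    [[0, 0.013, 0], 0],
    [[0, 0.018, 0], 0],
    [[0, 0.023, 0], 0],
    [[0, 0.028, 0], 0],
    [[0, 0.033, 0], 0],
    [[0, 0.038, 0], 0],
    [[0, 0.042, 0], 0],
    [[0, 0.046, 0], 0]
  ]
}}

```text
clock: 8.98
position: [0.5809, -0.089, 0.0542]
tcp_rot: [-1.34, 1.571, -1.27]
force: [0.2, -0.4, -3.0]
finger_gap: 0.012
```

>>> {"method": "apply_moves", "body": {
  "series": [
    [[0, 0.004, 0], 0],
    [[0, 0.008, 0], 0],
    [[0, 0.012, 0], 0],
    [[0, 0.016, 0], 0],
    [[0, 0.02, 0], 0],
    [[0, 0.024, 0], 0],
    [[0, 0.028, 0], 0],
    [[0, 0.032, 0], 0],
    [[0, 0.036, 0], 0],
    [[0, 0.04, 0], 0]
  ]
}}

```text
clock: 10.22
position: [0.5781, -0.0492, 0.0542]
tcp_rot: [-1.082, 1.571, -1.011]
force: [-0.0, -0.4, -3.0]
finger_gap: 0.0116
```

>>> {"method": "apply_moves", "body": {
  "series": [
    [[0, 0.004, 0], 0],
    [[0, 0.008, 0], 0],
    [[0, 0.012, 0], 0],
    [[0, 0.016, 0], 0],
    [[0, 0.02, 0], 0],
    [[0, 0.024, 0], 0],
    [[0, 0.028, 0], 0],
    [[0, 0.032, 0], 0],
    [[0, 0.036, 0], 0],
    [[0, 0.04, 0], 0]
  ]
}}

```text
clock: 11.48
position: [0.5753, -0.0092, 0.0542]
tcp_rot: [-0.621, 1.571, -0.55]
force: [0.6, -1.0, -1.6]
finger_gap: 0.012
```

```bash
python3 - <<'E'
from ov import *
t=frompen([.027,0]); plan([*t,.0545],np.pi/2+.07); p,R,s=tool()
S=camera("side");T=camera("top")
cv2.imwrite("pics/b1.png",np.hstack([cv2.resize(c["img"][y0:y0+100,x0:x0+100,::-1],(400,400),interpolation=cv2.INTER_CUBIC) for c,x0,y0 in((S,205,140),(T,180,150))]))
E
```

```text
clock 11.47 pos [ 0.5753 -0.0092  0.0542] jaw yaw 94.03 xaxis [ 1.e-04 -0.e+00 -1.e+00] F [ 0.6 -1.  -1.6] gap 0.012
shift tool mm [-3.000e-01  1.906e+02 -1.000e-01] turn deg 0.02 j [-0.22  0.41  1.73 -0.    1.   -1.86] pen [-1.636e-01 -1.000e-04]
```

View pics/b1.png

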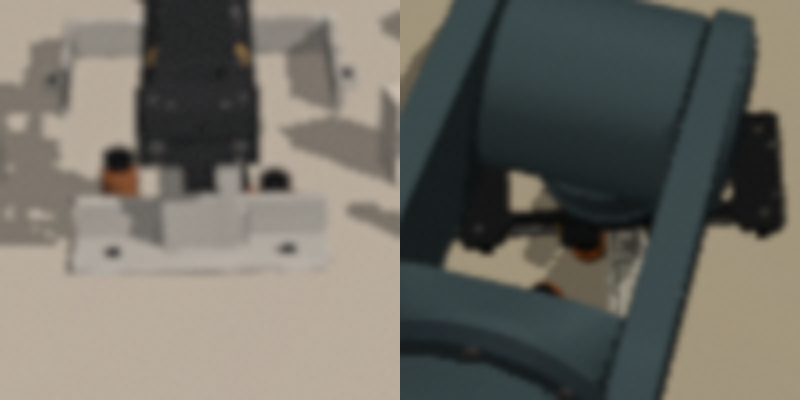

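The side crop shows the blade square to the lane. One vial is at (118,170), just ahead of the blade, and the right-hand one is upright against it at (272,185). I'll keep pushing.

>>> {"method": "apply_moves", "body": {
  "series": [
    [[0, 0.003, 0], 0],
    [[0, 0.006, 0], 0],
    [[0, 0.01, 0], 0],
    [[0, 0.014, 0], 0],
    [[0, 0.018, 0], 0],
    [[0, 0.022, 0], 0],
    [[0, 0.026, 0], 0],
    [[0, 0.03, 0], 0],
    [[0, 0.034, 0], 0],
    [[0, 0.038, 0], 0]
  ]
}}

```text
clock: 12.82
position: [0.5726, 0.0287, 0.0542]
tcp_rot: [-1.583, 1.571, -1.513]
force: [1.1, -0.5, -1.8]
finger_gap: 0.0116
```

>>> {"method": "apply_moves", "body": {
  "series": [
    [[0, 0.004, 0], 0],
    [[0, 0.008, 0], 0],
    [[0, 0.012, 0], 0],
    [[0, 0.016, 0], 0],
    [[0, 0.02, 0], 0],
    [[0, 0.024, 0], 0],
    [[0, 0.028, 0], 0],
    [[0, 0.032, 0], 0],
    [[0, 0.036, 0], 0],
    [[0, 0.04, 0], 0]
  ]
}}

```text
clock: 14.08
position: [0.5698, 0.0686, 0.0542]
tcp_rot: [0.229, 1.571, 0.299]
force: [0.3, 0.1, -2.7]
finger_gap: 0.0117
```

```bash
python3 - <<'E'
from ov import *
t=frompen([.027,0]); plan([*t,.0545],np.pi/2+.07); p,R,s=tool()
S=camera("side");T=camera("top");W=camera("wrist")
cv2.imwrite("pics/b2.png",np.hstack([cv2.resize(c["img"][y0:y0+100,x0:x0+100,::-1],(400,400),interpolation=cv2.INTER_CUBIC) for c,x0,y0 in((S,205,130),(T,150,150))]))
cv2.imwrite("pics/w2.png",W["img"][:,:,::-1])
E
```

```text
clock 14.07 pos [0.5698 0.0686 0.0542] jaw yaw 94.03 xaxis [ 0.  0. -1.] F [ 0.3  0.1 -2.7] gap 0.0117
shift tool mm [-3.000e-01  1.126e+02 -1.000e-01] turn deg 0.02 j [-0.09  0.41  1.73  0.    1.   -1.73] pen [-0.0856 -0.0001]
```

View pics/b2.png

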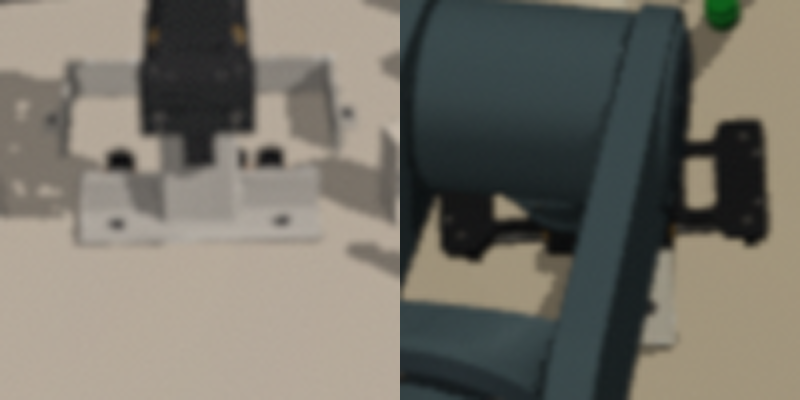

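View pics/w2.png

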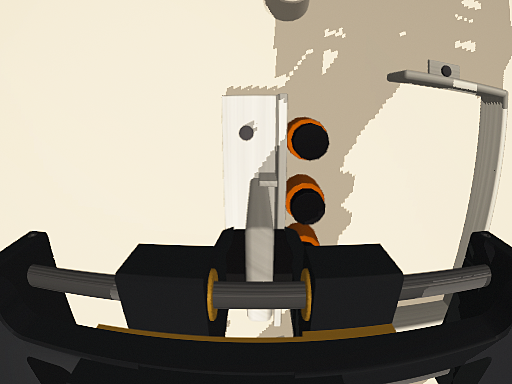

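The wrist picture shows three of the vials upright in a row along the blade, at (308,138), (305,202) and (303,238). The near rail's end is at (390,77), outside the blade's end at (283,97). I'll continue into the pen.

>>> {"method": "apply_moves", "body": {
  "series": [
    [[0, 0.003, 0], 0],
    [[0, 0.006, 0], 0],
    [[0, 0.01, 0], 0],
    [[0, 0.014, 0], 0],
    [[0, 0.018, 0], 0],
    [[0, 0.022, 0], 0],
    [[0, 0.026, 0], 0],
    [[0, 0.03, 0], 0],
    [[0, 0.034, 0], 0],
    [[0, 0.038, 0], 0]
  ]
}}

```text
clock: 15.48
position: [0.5671, 0.1065, 0.0542]
tcp_rot: [-0.663, 1.571, -0.593]
force: [-0.0, -1.7, -2.9]
finger_gap: 0.0116
```

>>> {"method": "apply_moves", "body": {
  "series": [
    [[0, 0.004, 0], 0],
    [[0, 0.008, 0], 0],
    [[0, 0.012, 0], 0],
    [[0, 0.016, 0], 0],
    [[0, 0.02, 0], 0],
    [[0, 0.024, 0], 0],
    [[0, 0.028, 0], 0],
    [[0, 0.032, 0], 0],
    [[0, 0.036, 0], 0],
    [[0, 0.04, 0], 0]
  ]
}}

```text
clock: 16.73
position: [0.5643, 0.1464, 0.0542]
tcp_rot: [-2.785, 1.571, -2.714]
force: [-0.3, -0.2, -2.4]
finger_gap: 0.0118
```

>>> {"method": "apply_moves", "body": {
  "series": [
    [[0, 0.004, 0], 0],
    [[0, 0.008, 0], 0],
    [[0, 0.012, 0], 0],
    [[0, 0.016, 0], 0],
    [[0, 0.02, 0], 0],
    [[0, 0.024, 0], 0],
    [[0, 0.028, 0], 0],
    [[0, 0.031, 0], 0],
    [[0, 0.033, 0], 0],
    [[0, 0.034, 0], 0]
  ]
}}

```text
clock: 17.98
position: [0.5619, 0.1802, 0.0542]
tcp_rot: [-2.421, 1.571, -2.35]
force: [-0.2, -0.7, -2.3]
finger_gap: 0.0115
```

```bash
python3 - <<'E'
from ov import *
t=frompen([.027,0]); plan([*t,.0545],np.pi/2+.07); p,R,s=tool()
S=camera("side");T=camera("top");W=camera("wrist")
cv2.imwrite("pics/b3.png",np.hstack([cv2.resize(c["img"][y0:y0+100,x0:x0+100,::-1],(400,400),interpolation=cv2.INTER_CUBIC) for c,x0,y0 in((S,205,110),(T,130,150))]))
cv2.imwrite("pics/w3.png",W["img"][:,:,::-1])
E
```

```text
clock 17.98 pos [0.5619 0.1802 0.0542] jaw yaw 94.04 xaxis [-0. -0. -1.] F [-0.2 -0.7 -2.3] gap 0.0115
shift tool mm [-0.3  0.8 -0. ] turn deg 0.03 j [ 0.11  0.44  1.69 -0.    1.01 -1.53] pen [ 0.0262 -0.    ]
```

View pics/b3.png

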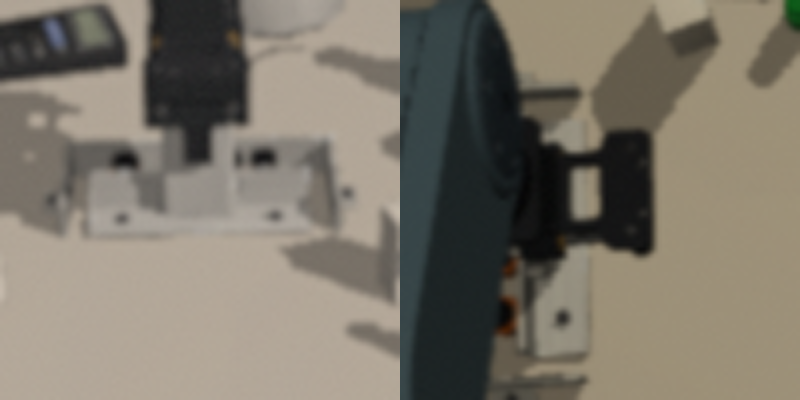

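View pics/w3.png

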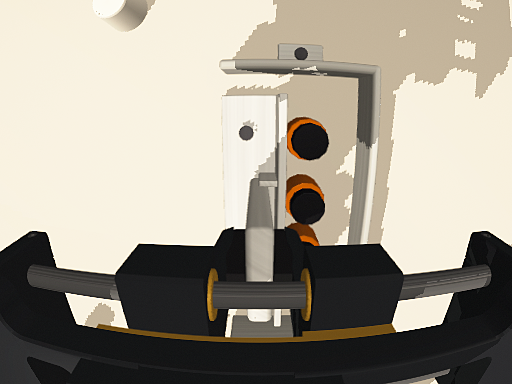

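All vials are inside: the blade face is about 42 mm past the mouth (rail end at (222,65)) and there is a clear gap to the back fence. I'll back straight out.

>>> {"method": "apply_moves", "body": {
  "series": [
    [[0, -0.003, 0], 0],
    [[0, -0.008, 0], 0],
    [[0, -0.016, 0], 0],
    [[0, -0.028, 0], 0],
    [[0, -0.042, 0], 0],
    [[0, -0.058, 0], 0],
    [[0, -0.074, 0], 0],
    [[0, -0.09, 0], 0],
    [[0, -0.104, 0], 0],
    [[0, -0.116, 0], 0]
  ]
}}

```text
clock: 19.38
position: [0.5702, 0.0633, 0.0542]
tcp_rot: [0.122, 1.571, 0.192]
force: [0.0, 1.2, -2.2]
finger_gap: 0.0115
```

>>> {"method": "apply_moves", "body": {
  "series": [
    [[0, -0.009, 0], 0],
    [[0, -0.014, 0], 0],
    [[0, -0.016, 0], 0],
    [[0.0006, -0.016, 0], 0],
    [[0.0012, -0.016, 0], 0],
    [[0.0015, -0.016, 0], 0],
    [[0.0015, -0.016, 0], 0],
    [[0.0015, -0.016, 0], 0]
  ]
}}

```text
clock: 20.38
position: [0.5712, 0.0484, 0.0527]
tcp_rot: [-0.107, 1.571, -0.037]
force: [-0.2, 0.2, -2.0]
finger_gap: 0.012
```

```bash
python3 - <<'E'
from ov import *
t=frompen([-.106,0]); plan([*t,.0527],np.pi/2+.07); p,R,s=tool()
S=camera("side");T=camera("top");W=camera("wrist")
cv2.imwrite("pics/b4.png",np.hstack([cv2.resize(c["img"][y0:y0+100,x0:x0+100,::-1],(400,400),interpolation=cv2.INTER_CUBIC) for c,x0,y0 in((S,205,130),(T,130,150))]))
E
```

```text
clock 20.38 pos [0.5712 0.0484 0.0527] jaw yaw 94.04 xaxis [ 1.e-04 -0.e+00 -1.e+00] F [-0.2  0.2 -2. ] gap 0.012
shift tool mm [ 0.  -0.2 -0.1] turn deg 0.03 j [-0.12  0.41  1.73  0.    1.   -1.76] pen [-1.058e-01 -1.000e-04]
```

View pics/b4.png

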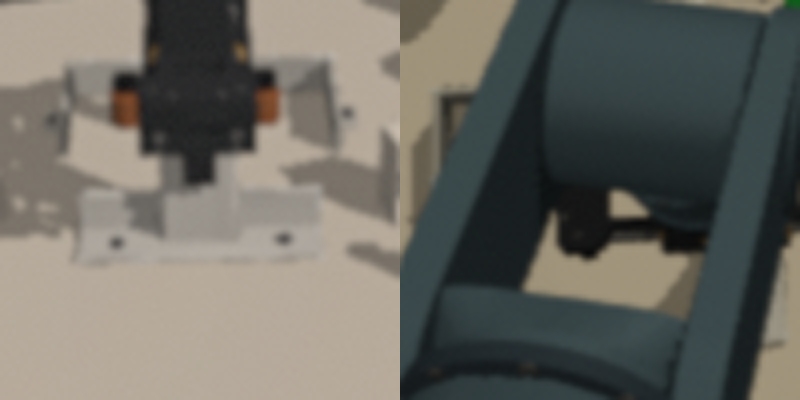

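>>> {"method": "apply_moves", "body": {
  "series": [
    [[0.0004, 0, 0], 0],
    [[0.0008, 0, 0], 0],
    [[0.0008, 0, 0], 0]
  ]
}}

```text
clock: 20.9
position: [0.5713, 0.0483, 0.0525]
tcp_rot: [-0.889, 1.571, -0.819]
force: [-3.3, -1.6, 5.1]
finger_gap: 0.0118
```

Contact with the table is confirmed (Fz is up to +5 N). I'll release and rise.

>>> {"method": "apply_moves", "body": {
  "hand": 0.06,
  "series": [
    [[0, 0, 0], 0],
    [[0, 0, 0], 0],
    [[0, 0, 0], 0],
    [[0, 0, 0], 0],
    [[0, 0, 0], 0],
    [[0, 0, 0], 0]
  ]
}}

```text
clock: 21.65
position: [0.5712, 0.0484, 0.0519]
tcp_rot: [2.914, 1.571, 2.984]
force: [0.3, -0.0, 0.3]
finger_gap: 0.0601
```

>>> {"method": "apply_moves", "body": {
  "series": [
    [[-0.01, 0, 0], 0],
    [[-0.03, 0, 0], 0],
    [[-0.06, 0, 0], 0],
    [[-0.1, 0, 0], 0],
    [[-0.14, 0, 0], 0],
    [[-0.17, 0, -0.03], 0],
    [[-0.19, -0.03, -0.07], 0],
    [[-0.2, -0.06, -0.11], 0],
    [[-0.2, -0.09, -0.14], 0],
    [[-0.2, -0.12, -0.16], 0]
  ]
}}

```text
clock: 22.9
position: [0.419, -0.0833, 0.253]
tcp_rot: [-0.585, 1.569, -0.514]
force: [-0.1, -0.2, -0.7]
finger_gap: 0.06
```

>>> {"method": "apply_moves", "body": {
  "series": [
    [[0, -0.04, 0], 0],
    [[0, -0.09, 0], 0],
    [[0, -0.14, 0], 0],
    [[0, -0.18, 0], 0],
    [[0, -0.22, 0], 0],
    [[0, -0.25, 0], 0],
    [[0, -0.25, 0], 0]
  ]
}}

```text
clock: 23.78
position: [0.4373, -0.3336, 0.2524]
tcp_rot: [-1.133, 1.57, -1.065]
force: [0.3, 0.3, 0.4]
finger_gap: 0.0598
```

```bash
python3 - <<'E'
from ov import *
s=get_state(); print(s["clock"],s["position"],s["force"],s["finger_gap"])
S=camera("side");T=camera("top")
cv2.imwrite("pics/e1.png",cv2.resize(S["img"][120:250,180:350,::-1],None,fx=4.5,fy=4.5,interpolation=cv2.INTER_CUBIC))
cv2.imwrite("pics/e2.png",cv2.resize(T["img"][130:280,120:300,::-1],None,fx=4,fy=4,interpolation=cv2.INTER_CUBIC))
for d in pinpoint(T,"vial_1"):
    q=onz(T,d["position"],0); print(round(d["score"],2),np.round(d["position"]),topen(q).round(3))
E
```

```text
23.775 [ 0.43734553 -0.33356919  0.25235012] [0.27387688 0.3385078  0.39082198] 0.059758538445763745
0.65 [228. 153.] [-0.143 -0.149]
0.63 [157. 203.] [ 0.056 -0.016]
0.54 [160. 191.] [ 0.047 -0.051]
0.53 [156. 213.] [0.058 0.009]
```

View pics/e1.png

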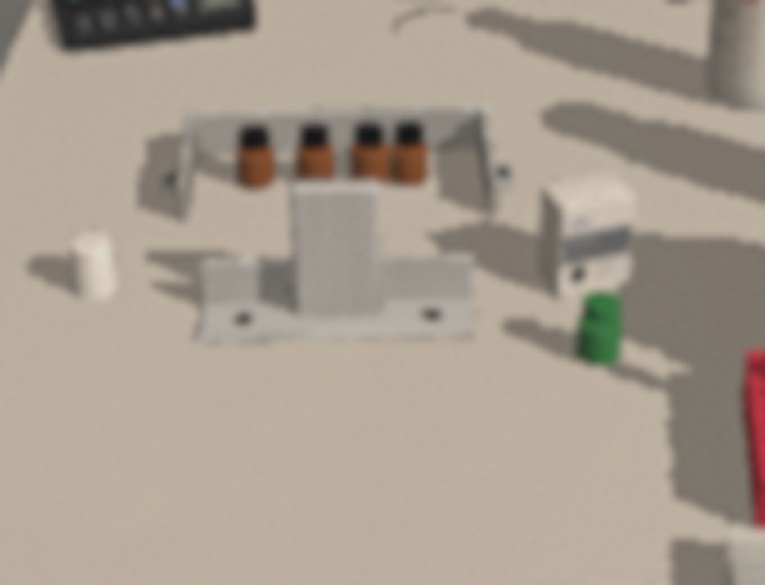

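View pics/e2.png

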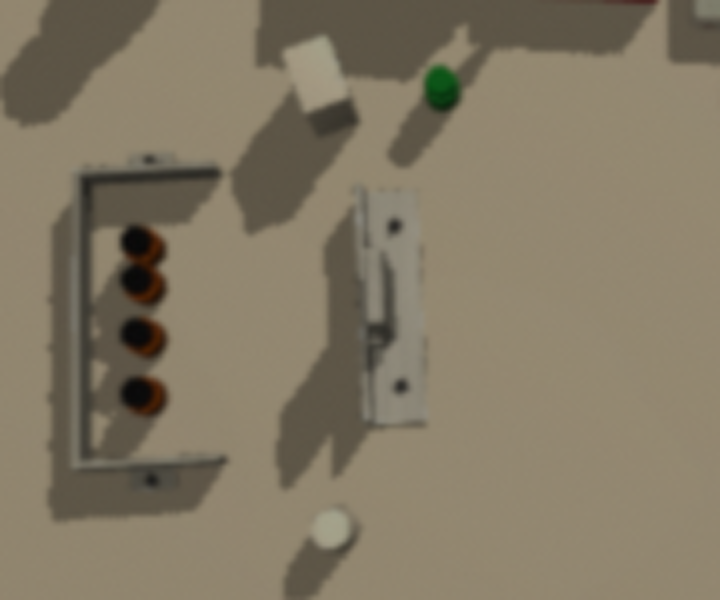

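All four vials stand upright in a row inside the pen. The straightedge stands on its foot clear of the mouth, and the carton, cup and green vial have not moved.

```bash
python3 -c "
from plant import *
print(sign_off())"
```

```text
the job is handed in; nothing more can be done
None
```

I gripped the straightedge by its tab and pushed all four amber vials into the pen in one row, at about 32 mm/s. I then backed it straight out, set it on its foot about 90 mm in front of the mouth and let go. The job was handed in at about 24 s of the 48 s allowed.

- **Vials:** the final side and top pictures show all four upright in a row, about 45 mm or more past the mouth and clear of the back fence. The gripper's fingertips stayed above the vials during the push.
- **Straightedge:** it stands upright and clear of the pen, and the arm is away from everything.
- **Bystanders:** the carton, the cup and the green look-alike look unmoved in the pictures; I did not re-measure them.
- **Forces:** the highest readings I saw were about 6 N, when the foot touched the worktop. I read these only between moves, so a brief peak in between would not show.
- **One disagreement:** in the last top view the network reported only three of the amber vials, plus the green one. All four ambers are plainly visible in both pictures.

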